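Hook and snap a panel filter into its air-cleaner box

ROBOT

A 7-joint arm with a two-finger parallel gripper is mounted at the origin on the work surface. World frame = base frame: x ahead of the robot, y to its left, z up, the work surface at z = 0. Lengths are in m, angles in rad, forces in N, time in s.
With the tool pointing down it reaches from about 0.425 to 0.925 m from the base axis. Payload 6.8 kg.
Tool frame: the origin (TCP) lies between the finger pads; the fingertips stand 14 mm ahead of it and the grasp point (between the pads) lies 5 mm behind it; z points along the fingers, y is the direction in which the jaws open and shut (so a half turn about z gives the same grasp; the last joint's range is limited). The gripper opens to 85 mm and grips with 20 to 120 N. Pads are 22 mm wide; open, the fingers measure 114 mm over their backs; the gripper's body (76 mm by 85 mm) begins 54 mm behind the grasp point. The pads swing forward as they close: fully open they stand 13 mm farther back than shut.
Start: joints at [-1.41, 0.477, 0.022, 1.555, -0.011, 1.109, -0.083], TCP at [0.179, 0.651, 0.245] pointing down, gripper open.
Joint ranges: [-2.96, 2.96], [-0.34, 2.1], [-1.41, 1.46], [0.24, 2.44], [-1.37, 4.51], [0.17, 1.92], [-2.96, 2.96]. Speed limits (rad/s): [2.39, 2.39, 3.14, 3.14, 3.14, 3.14, 3.14].

INTERFACE

Orientations are given as a unit quaternion [w, x, y, z].
In Python, from station import bot gives the robot as it stands.
- The arm moves only by the shell command python3 -m crank 'ROWS' [FORCE]. ROWS is JSON, a list of rows, each a list of 3 entries, a list of its own where there are three numbers: the shift along the tool's x, y, z in m, then the turn, a rotation vector about the tool's x, y, z in degrees, then the finger opening in m, from 0 to 0.0854. A call has 1 to 10 rows; each row shifts and turns the commanded pose from where the row before left it, along the tool's axes as they then stand; what a row does not reach is not made up. A row lasts 1/8 s, in which the tool goes at most 62.5 mm and 10.7 degrees, less where a joint would pass 70% of its speed; a pose out of reach is approached as far as the arm can. A call is refused whole if a number of a shift passes 0.0625 or a number of a turn 10.7, either way. A call with a gripper value outside its range is refused whole. The fingers move at their own pace and stop on an object; FORCE is the grip in N (left out, the last holds). Time passes only in rows, so rows that do not move let the fingers close. It gives the time, the measured TCP pose, the force and the opening at its end, in the units of the state.
- bot.get_obs(): the state, without advancing time (a new reading comes with each control period).
- bot.read_camera(name): name is "side" or "top" or "wrist"; returns (picture, depth): 400x640x3 uint8, red, green, blue; 400x640 float32, m along the optical axis (not along the pixel's ray), 0 where there is no reading.
- bot.calibration(name): a dict with "fx", "fy", "cx", "cy" (pixels), "extrinsics" (4x4, takes a point from camera to world coordinates). Camera axes: x right, y down, z forward; pixel columns grow to the right and rows downward; lengths in m; the calibration is good to about 2 mm. The wrist camera is an equidistant fisheye: a pixel r from the principal point sees the ray r / f radians off the axis. A picture is of the moment at which its call begins: read the wrist's pose just before it. calibration takes no time and is no camera call; for the wrist camera it gives the pose at the moment of the call.
- bot.hand_in(): hands the job in, once; it reports no verdict.
The state is a dict: "t": time; "q": joint angles; "joint_vel": joint speeds; "joint_torque": joint torques, N m; "eef_pos": TCP position; "tool_rot": TCP orientation; "contact_force": force on the tool from outside, world axes, zero at the start; "torque": the same for the moment, N m; "gripper_width": opening from 0.0 (shut) to 1.0 (fully open).
Only numpy, scipy, OpenCV 4.12 (cv2) and the standard library are available. Lean on these libraries where they do the work, as an engineer would, in place of code of your own. Each camera call takes 0.05 s, during which the arm holds its last target.

TASK

Fit the air filter panel into the open air-cleaner box on the bench: hook its tongue under the steel lip with the panel tilted, just touching the soft gasket there without crushing it, swing it down, and press the free edge gently until the spring catch snaps over it and the panel lies flat and fully home. Never force it, leave the other things where they are, and let go at the end.

Things in the scene. Friction and masses are not known exactly. Their poses are not given: they have to be found in the camera images.
- housing: Fixed open air-cleaner box, black, 270 (x) x 160 (y) x 46 mm high. Origin: centre of its underside, z up. Steel retaining lip at its -x end, spring catch at +x. Lip, side guides, seat and catch sit on one metal frame, clamped with a shift s along box x of -16 to +16 mm from nominal. s differs each time and is NOT in any measured pose: find it by feel, e.g. by touching the rail.
- panel: Loose filter panel, 0.14 to 0.26 kg. Origin: centre of underside, z up. Black core 130 (x) x 120 (y) x 16 mm, white pleats on top; press on it anywhere. Tongue at -x: x -65 to -85, z 0 to 6, 100 wide; goes under the lip. Flange at +x (free edge): x 65 to 71, z 0 to 8, 60 wide; goes under the catch. Grip tab at the centre of the top: 14 thick (x), 36 wide (y), z 16 to 46 mm.
- panel_tip (a point): Middle of the lower end edge of the panel's tongue (panel x = -85 mm, y = 0, z = 0). Tilted about 15 degrees (free edge up) with this edge on the seat, the tongue passes under the lip with about 1.5 mm to spare.
- panel_free (a point): Middle of the lower end edge of the panel's flange at the free edge (panel x = +71 mm, y = 0, z = 0). Fully home it is at the box's z = 40 mm.
- catch (a joint): Spring catch: 0 = forward (rest), to 0.009 m pushed back to +x. Steel wedge nose 40 mm wide (y); tip at box x 68 mm + s, z 51.5, upper face rises away at 60 deg to z 66; block behind to z 67. The flange pushes it back about 5 mm and it springs over. Takes about 3 to 10 N down at the free edge; then the edge meets the rigid seat. Over 30 N on the box is forcing.
- bearing: Bystander: loose steel bearing ring, 72 mm across, 18 mm high; origin at the centre of its underside.
- can: Bystander: closed grey can 60 mm across, 120 mm high; origin at the centre of its underside.
- wrench: Bystander: wrench lying on the bench.
- lip (a point): Nominal foot of the retaining rail: box x -86, y 0, z 40 mm, on the seat. Real rail face (gasket, faces +x) is at box x = -86 mm + s. From it the lip, 120 mm long in y, reaches 12 mm towards +x; lip underside 11 mm above the seat (z 51), top 15 mm above (z 55). Seat is solid here from x = -99 to -26 mm + s.
- pocket (a point): Nominal centre of the seat the panel rests on, box x 0, y 0, z 40 mm. Fully home the panel's origin is here, shifted by s (up to 3 mm of play), with its axes along the box's. Side guides: inner faces at y = +-63 mm, to z 50 mm, flared outwards above that to z 55. The box's black walls reach z 46.
- stop (a point): Nominal front stop, box x +74, z 40 mm (real x = 74 mm + s), under the catch; on both sides of the catch nose (|y| 23 to 35 mm) it rises as square posts to z 62, which the flange must clear. Rail face to stop is 160 mm for the 156 mm long panel; the opening between lip edge and stop is only 148 mm: the panel goes in only tilted, tongue first.
- gasket (a joint): Rubber gasket strip standing on the seat at the foot of the rail, under the lip (110 mm long in y, 10 mm high); its face is the rail face that the tongue's end meets. 0 = untouched, grows to 0.005 m as it is pushed in towards box -x; springs back; 4 N per mm. Pushed in more than 2.5 mm (10 N) it is crushed: the run fails.

How it is judged:
By the outcome, as a careful person would: the job done as asked, in the order asked, and still so for the second after the job is handed in, with the robot touching nothing.
It also fails if it takes over 64 s, if anything falls off the work surface, if the arm or the gripper's body presses on something with over 40 N, if the wrist force passes 120 N, or if a joint passes its speed limit or range.

## Working session

There is one attempt and no reset: what is moved stays moved. The work goes in short steps, Python scripts to look and compute and a shell command to move; the robot and the scene stay as the last step left them, time stands still between calls to the robot, and variables do not carry over. Pictures are saved under pics/ and viewed, and the job is handed in when it is done.

```bash
ls; mkdir -p pics
python3 - <<'E'
from station import bot
import cv2,numpy as np
o=bot.get_obs();print(o)
for n in ["top","side"]:
    im,d=bot.read_camera(n);np.savez(f"{n}0.npz",im=im,d=d,**{k:np.array(v) for k,v in bot.calibration(n).items()})
    cv2.imwrite(f"pics/{n}0.png",im[:,:,::-1]);print(n,bot.calibration(n))
E
```

```text
pics
{'t': 0.0, 'q': array([-1.41007495,  0.47778537,  0.02230112,  1.55646035, -0.01150358,
        1.10929372, -0.08311895]), 'joint_vel': array([-4.00231547e-04, -9.00523437e-04, -1.77390584e-03, -3.48262842e-05,
        8.00034921e-04, -1.01216656e-03,  5.65727756e-04]), 'joint_torque': array([ 5.81496170e-04, -5.96448255e+01,  1.60839424e+00, -2.81202257e+01,
        1.25180781e-02,  9.41197271e-03,  8.80844368e-06]), 'eef_pos': array([0.17911425, 0.65020999, 0.24433106]), 'tool_rot': array([-6.51192224e-05,  1.33988808e-01,  9.90982428e-01, -9.07346492e-04]), 'contact_force': array([0.21218825, 0.64282395, 0.51210041]), 'torque': array([-0.05286693,  0.00485798,  0.03983699]), 'gripper_width': 1.0008305542400628}
top {'fx': 408.33939037022697, 'fy': 408.33939037022697, 'cx': 324.1119230266337, 'cy': 204.15922207023766, 'extrinsics': array([[ 0.00678415, -0.98765363,  0.15650648,  0.43721947],
       [-0.99997487, -0.00637883,  0.00309196,  0.10246994],
       [-0.00205546, -0.15652352, -0.98767209,  1.07059699],
       [ 0.        ,  0.        ,  0.        ,  1.        ]])}
side {'fx': 394.9631407817252, 'fy': 394.9631407817252, 'cx': 318.39409104375625, 'cy': 207.00414342945473, 'extrinsics': array([[ 0.95908   , -0.2017547 ,  0.19864689,  0.39294509],
       [-0.28237724, -0.63028301,  0.72319183, -0.6999275 ],
       [-0.02070359, -0.74969218, -0.66146277,  0.77665725],
       [ 0.        ,  0.        ,  0.        ,  1.        ]])}
```

View pics/top0.png

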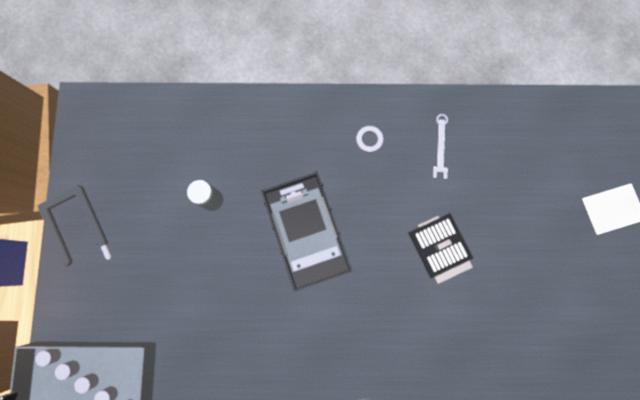

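View pics/side0.png

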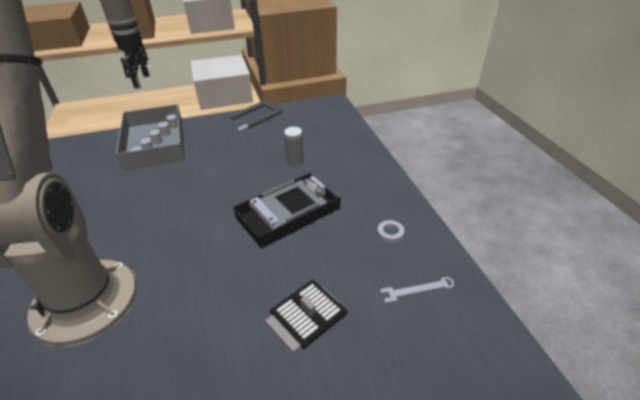

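```bash
cat > h.py <<'E'
import numpy as np,cv2
def load(n):
    z=np.load(n+'.npz');return z
def cloud(z):
    d=z['d'];v,u=np.mgrid[0:d.shape[0],0:d.shape[1]]
    p=np.stack([(u-z['cx'])/z['fx']*d,(v-z['cy'])/z['fy']*d,d],-1)
    E=z['extrinsics'];return p@E[:3,:3].T+E[:3,3]
def proj(z,P):
    E=np.linalg.inv(z['extrinsics']);P=np.atleast_2d(P)@E[:3,:3].T+E[:3,3]
    return np.c_[P[:,0]/P[:,2]*z['fx']+z['cx'],P[:,1]/P[:,2]*z['fy']+z['cy']]
E
python3 - <<'E'
from h import *
z=load('top0');im=z['im'][:,:,::-1]
c=np.hstack([cv2.resize(im[165:295,255:360],None,fx=4,fy=4,interpolation=2),cv2.resize(im[165:295,390:485],None,fx=4,fy=4,interpolation=2)]);cv2.imwrite('pics/ct.png',c)
z=load('side0');im=z['im'][:,:,::-1]
c=np.hstack([cv2.resize(im[165:250,228:348],None,fx=3.3,fy=3.3,interpolation=2),cv2.resize(im[270:355,258:358],None,fx=3.3,fy=3.3,interpolation=2)]);cv2.imwrite('pics/cs.png',c)
for n in['top0','side0']:
    z=load(n);P=cloud(z);h=P[...,2]
    t=(P[...,0]>.35)&(P[...,0]<.9)&(abs(P[...,1])<.3)
    print(n,np.percentile(h[t],[5,25,50,75]))
    for nm,(x0,x1,y0,y1) in dict(house=(.4,.75,.02,.3),panel=(.4,.65,-.32,-.08)).items():
        m=(P[...,0]>x0)&(P[...,0]<x1)&(P[...,1]>y0)&(P[...,1]<y1)&(h>.010)
        r=cv2.minAreaRect(P[m][:,:2].astype(np.float32));print(nm,m.sum(),r,np.percentile(h[m],[50,90,99]))
E
```

```text
top0 [-0.00329804 -0.00118947  0.00051437  0.00351377]
house 4790 ((0.5341748595237732, 0.15157242119312286), (0.27002260088920593, 0.15986290574073792), 19.3964786529541) [0.04438664 1.07059699 1.07059699]
panel 2387 ((0.4964609742164612, -0.1976834088563919), (0.1444963961839676, 0.12190519273281097), 25.178558349609375) [0.01631823 0.01942039 0.0467308 ]
side0 [-0.00531979 -0.00375965 -0.00255035 -0.0001117 ]
house 3009 ((0.5349372029304504, 0.1494191586971283), (0.27078115940093994, 0.16035035252571106), 19.669349670410156) [0.03729852 0.05236661 0.06385999]
panel 2667 ((0.5005242824554443, -0.19525177776813507), (0.1308731734752655, 0.12359499931335449), 25.233814239501953) [0.01375579 0.0162518  0.04366761]
```

View pics/ct.png

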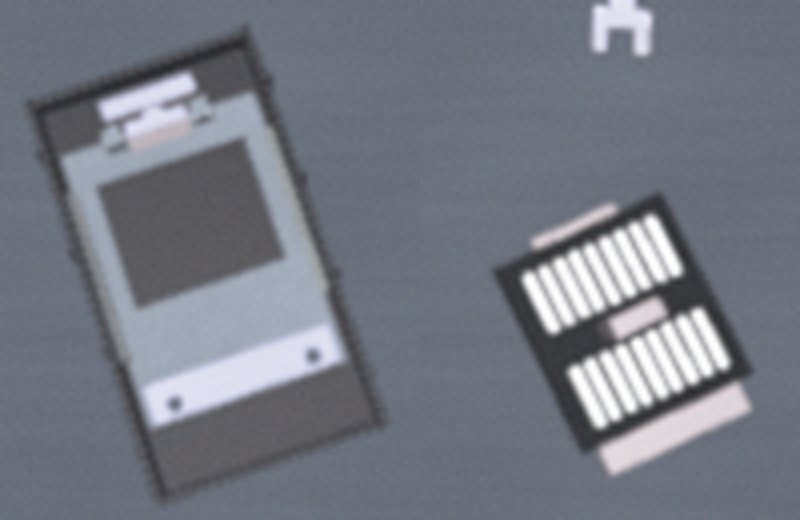

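View pics/cs.png

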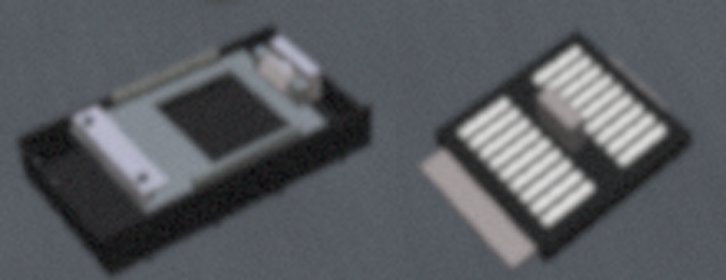

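```bash
cat > ortho.py <<'E'
from h import *
def ortho(z,c,yaw,h,hx,hy,sc=2.5):
    # image: col= x (box) increasing right, row = y decreasing
    xs=np.arange(-hx,hx,1/sc/1000);ys=np.arange(hy,-hy,-1/sc/1000)
    X,Y=np.meshgrid(xs,ys);C,S=np.cos(yaw),np.sin(yaw)
    P=np.stack([c[0]+C*X-S*Y,c[1]+S*X+C*Y,np.full_like(X,h)],-1).reshape(-1,3)
    uv=proj(z,P).reshape(X.shape+(2,)).astype(np.float32)
    o=cv2.remap(z['im'][:,:,::-1].copy(),uv[...,0],uv[...,1],cv2.INTER_CUBIC)
    for k in range(-int(hx*1000)//10*10,int(hx*1000)+1,10):
        u=int((k/1000+hx)*1000*sc); cv2.line(o,(u,0),(u,12 if k%50==0 else 5),(0,0,255),1)
    for k in range(-int(hy*1000)//10*10,int(hy*1000)+1,10):
        v=int((hy-k/1000)*1000*sc); cv2.line(o,(0,v),(12 if k%50==0 else 5,v),(0,0,255),1)
    return o
E
python3 - <<'E'
from ortho import *
yaw=np.radians(19.5);c=(.5345,.1505)
for n in('top0','side0'):
    z=load(n)
    o=[ortho(z,c,yaw,h,.15,.09,2.5) for h in(.046,.055)]
    cv2.imwrite(f'pics/o_{n}.png',np.vstack([o[0],o[1]])[:,:][:900] if 0 else cv2.resize(np.vstack(o),None,fx=.66,fy=.66,interpolation=3))
    P=cloud(z);m=(P[...,2]>.03)&(P[...,0]>.45)&(P[...,0]<.55)&(P[...,1]>-.24)&(P[...,1]<-.15)
    q=P[m];print(n,len(q),np.median(q,0),cv2.minAreaRect(q[:,:2].astype(np.float32)))
    m=(P[...,2]>.011)&(P[...,2]<.025)&(P[...,0]>.42)&(P[...,0]<.6)&(P[...,1]>-.3)&(P[...,1]<-.1)
    q=P[m];R=cv2.minAreaRect(q[:,:2].astype(np.float32));print(R)
E
```

```text
top0 91 [ 0.49874925 -0.19380053  0.0452187 ] ((0.4999881982803345, -0.196018785238266), (0.013904126361012459, 0.03670306131243706), 24.68023109436035)
((0.5013946294784546, -0.19535048305988312), (0.13358952105045319, 0.12164945900440216), 24.99058723449707)
side0 131 [ 0.50013201 -0.19981897  0.04215892] ((0.5006409287452698, -0.19668683409690857), (0.014185582287609577, 0.035550557076931), 25.799137115478516)
((0.5007875561714172, -0.19581040740013123), (0.1308731734752655, 0.12235987931489944), 25.233814239501953)
```

View pics/o_top0.png

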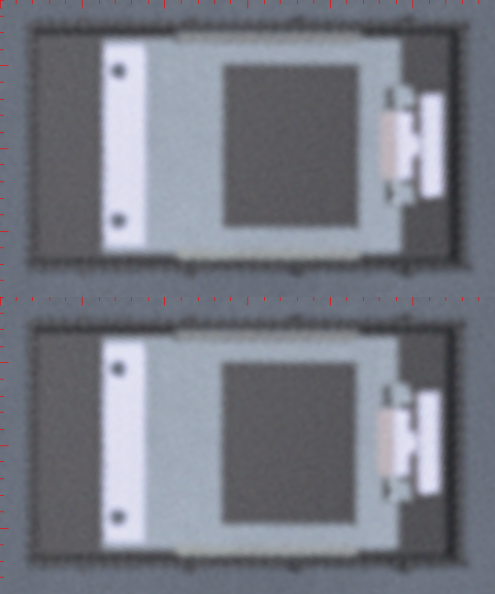

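View pics/o_side0.png

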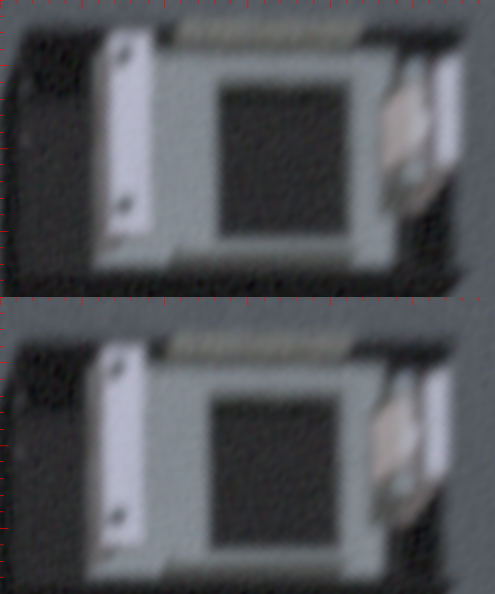

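```bash
cat > plan.py <<'E'
import numpy as np
from scipy.spatial.transform import Rotation as R
from station import bot
def cur():
    o=bot.get_obs();q=o['tool_rot'];return o,np.array(o['eef_pos']),R.from_quat([q[1],q[2],q[3],q[0]])
def target(yaw_y,tilt=0,flip=False):
    """tool z down, tool y at yaw_y deg (panel x dir), then tilt deg: free edge (+y tool dir) up"""
    a=np.radians(yaw_y);y=np.array([np.cos(a),np.sin(a),0]);z=np.array([0,0,-1.]);x=np.cross(y,z)
    A=R.from_matrix(np.c_[x,y,z])
    lat=np.array([-np.sin(a),np.cos(a),0])
    T=R.from_rotvec(-np.radians(tilt)*lat)*A
    if flip:T=T*R.from_rotvec([0,0,np.pi])
    return T
def rows(p,T,n=None,vmax=55,wmax=9.):
    o,p0,A=cur()
    d=np.array(p)-p0; rv=(A.inv()*T).as_rotvec(degrees=True)
    need=max(np.linalg.norm(d)*1000/vmax,np.linalg.norm(rv)/wmax)
    n=n or int(np.ceil(need))
    print('dist',np.linalg.norm(d).round(4),'rot',rv.round(2),'n',n)
    step=R.from_rotvec(rv/n,degrees=True);B=A
    for i in range(n):
        s=B.inv().apply(d/n);print([s.round(4).tolist(),(rv/n).round(2).tolist()]);B=B*step
E
python3 - <<'E'
from plan import *
o,p,A=cur();print(A.as_matrix().round(3))
for f in(0,1):
  for y in (25.2,19.5):print(f,y,(A.inv()*target(y,0,f)).as_rotvec(degrees=True))
rows([.52,.15,.30],target(19.5,0,False))
rows([.52,.15,.30],target(19.5,0,True))
E
```

```text
[[-0.964  0.266 -0.   ]
 [ 0.266  0.964 -0.002]
 [-0.    -0.002 -1.   ]]
0 25.2 [-8.40774874e-02  4.59904902e-02  4.93990425e+01]
0 19.5 [-8.23155099e-02  5.04997713e-02  5.50990412e+01]
1 25.2 [-5.59236591e-02 -1.02236804e-01 -1.30600912e+02]
1 19.5 [-5.97177838e-02 -9.73410312e-02 -1.24900914e+02]
dist 0.6079 rot [-8.00e-02  5.00e-02  5.51e+01] n 12
[[-0.0385, -0.0327, -0.0046], [-0.01, 0.0, 4.59]]
[[-0.0409, -0.0295, -0.0046], [-0.01, 0.0, 4.59]]
[[-0.0432, -0.0261, -0.0046], [-0.01, 0.0, 4.59]]
[[-0.0451, -0.0226, -0.0046], [-0.01, 0.0, 4.59]]
[[-0.0468, -0.0189, -0.0046], [-0.01, 0.0, 4.59]]
[[-0.0481, -0.0151, -0.0046], [-0.01, 0.0, 4.59]]
[[-0.0492, -0.0112, -0.0046], [-0.01, 0.0, 4.59]]
[[-0.0499, -0.0072, -0.0046], [-0.01, 0.0, 4.59]]
[[-0.0503, -0.0032, -0.0046], [-0.01, 0.0, 4.59]]
[[-0.0504, 0.0009, -0.0046], [-0.01, 0.0, 4.59]]
[[-0.0502, 0.0049, -0.0046], [-0.01, 0.0, 4.59]]
[[-0.0497, 0.0089, -0.0046], [-0.01, 0.0, 4.59]]
dist 0.6079 rot [-6.000e-02 -1.000e-01 -1.249e+02] n 14
[[-0.033, -0.028, -0.0039], [-0.0, -0.01, -8.92]]
[[-0.0282, -0.0328, -0.0039], [-0.0, -0.01, -8.92]]
[[-0.0228, -0.0367, -0.0039], [-0.0, -0.01, -8.92]]
[[-0.0168, -0.0398, -0.0039], [-0.0, -0.01, -8.92]]
[[-0.0104, -0.042, -0.0039], [-0.0, -0.01, -8.92]]
[[-0.0038, -0.0431, -0.0039], [-0.0, -0.01, -8.92]]
[[0.0029, -0.0431, -0.0039], [-0.0, -0.01, -8.92]]
[[0.0096, -0.0422, -0.0039], [-0.0, -0.01, -8.92]]
[[0.016, -0.0402, -0.0039], [-0.0, -0.01, -8.92]]
[[0.022, -0.0372, -0.0039], [-0.0, -0.01, -8.92]]
[[0.0275, -0.0333, -0.0039], [-0.0, -0.01, -8.92]]
[[0.0324, -0.0287, -0.004], [-0.0, -0.01, -8.92]]
[[0.0364, -0.0233, -0.004], [-0.0, -0.01, -8.92]]
[[0.0396, -0.0174, -0.004], [-0.0, -0.01, -8.92]]
```

```bash
python3 -m crank '[[[-0.0385,-0.0327,-0.0046],[0,0,4.6],0.0854],[[-0.041,-0.0295,-0.0046],[0,0,4.6],0.0854],[[-0.0432,-0.0261,-0.0046],[0,0,4.6],0.0854],[[-0.0451,-0.0226,-0.0046],[0,0,4.6],0.0854],[[-0.0468,-0.019,-0.0046],[0,0,4.6],0.0854],[[-0.0481,-0.015,-0.0046],[0,0,4.6],0.0854],[[-0.0492,-0.011,-0.0046],[0,0,4.6],0.0854],[[-0.05,-0.007,-0.0046],[0,0,4.6],0.0854],[[-0.05,-0.003,-0.0046],[0,0,4.6],0.0854],[[-0.05,0.001,-0.0046],[0,0,4.6],0.0854]]'; python3 -c "
from plan import *
rows([.47,.14,.30],target(19.5))"
```

```text
t: 1.35
eef_pos: [0.4636, 0.2329, 0.2913]
tool_rot: [-0.0, 0.512, 0.859, -0.0]
contact_force: [0.2, 1.5, -0.3]
gripper_width: 1.003
dist 0.0935 rot [-0.02 -0.01  8.95] n 2
[[-0.0424, -0.0193, -0.0044], [-0.01, -0.0, 4.48]]
[[-0.0438, -0.016, -0.0044], [-0.01, -0.0, 4.48]]
```

```bash
python3 -m crank '[[[-0.0424,-0.0193,-0.0044],[0,0,4.48],0.0854],[[-0.0438,-0.016,-0.0044],[0,0,4.48],0.0854],[[0,0,0],[0,0,0],0.0854]]'
python3 - <<'E'
from station import bot
import numpy as np,cv2
c=bot.calibration('wrist');im,d=bot.read_camera('wrist')
np.savez('w1.npz',im=im,d=d,**{k:np.array(v) for k,v in c.items()})
cv2.imwrite('pics/w1.png',im[:,:,::-1]);print(c,bot.get_obs()['contact_force'],bot.get_obs()['eef_pos'])
E
```

```text
t: 1.72
eef_pos: [0.4701, 0.1374, 0.3004]
tool_rot: [0.0, 0.579, 0.815, -0.0]
contact_force: [0.1, 0.6, 0.4]
gripper_width: 1.002
{'fx': 309.70691628693146, 'fy': 309.70691628693146, 'cx': 321.3936226149952, 'cy': 197.20019546688653, 'extrinsics': array([[ 9.44382873e-01,  3.16188738e-01,  9.03641020e-02,
         4.47793514e-01],
       [ 3.28847187e-01, -9.08626721e-01, -2.57404370e-01,
         2.04782270e-01],
       [ 7.18874791e-04,  2.72804259e-01, -9.62069290e-01,
         4.27829001e-01],
       [ 0.00000000e+00,  0.00000000e+00,  0.00000000e+00,
         1.00000000e+00]])} [-0.84503182  0.37178855  0.411036  ] [0.46973181 0.13998671 0.30013923]
```

View pics/w1.png

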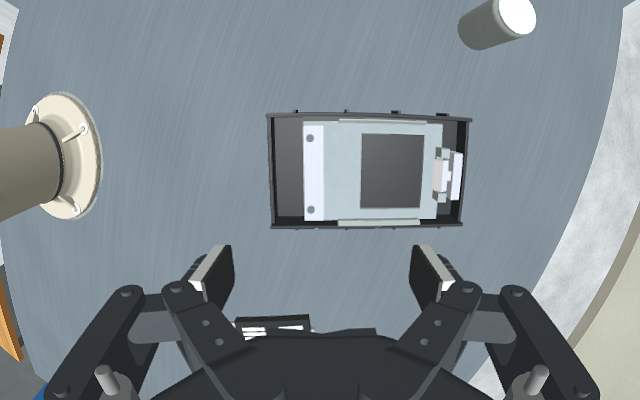

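```bash
cat >> h.py <<'E'
def projf(z,P):
    E=np.linalg.inv(z['extrinsics']);P=np.atleast_2d(P)@E[:3,:3].T+E[:3,3]
    rho=np.hypot(P[:,0],P[:,1]);th=np.arctan2(rho,P[:,2]);k=z['fx']*th/np.maximum(rho,1e-9)
    return np.c_[P[:,0]*k+z['cx'],P[:,1]*k+z['cy']]
E
sed -i 's/uv=proj(z,P)/uv=(projf if fish else proj)(z,P)/; s/sc=2.5):/sc=2.5,fish=False):/' ortho.py
python3 - <<'E'
from ortho import *
yaw=np.radians(19.5);c=(.5345,.1505)
z=load('w1')
for h in(.046,.055):
    cv2.imwrite(f'pics/ow_{int(h*1000)}.png',ortho(z,c,yaw,h,.15,.09,2.5,True))
E
```

```text
(no output)
```

View pics/ow_46.png

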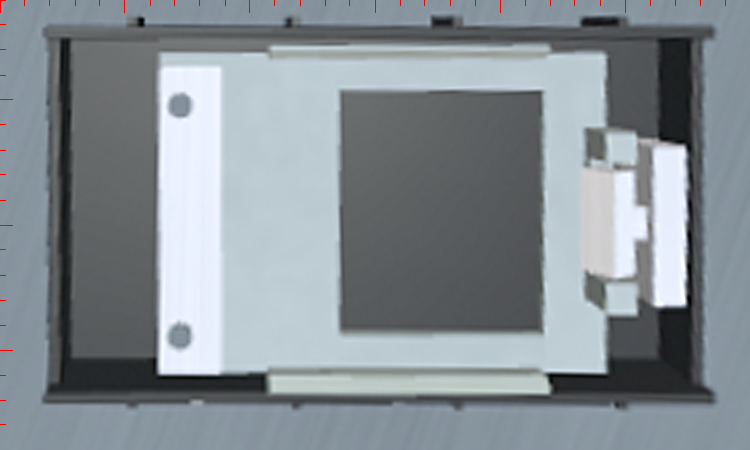

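View pics/ow_55.png

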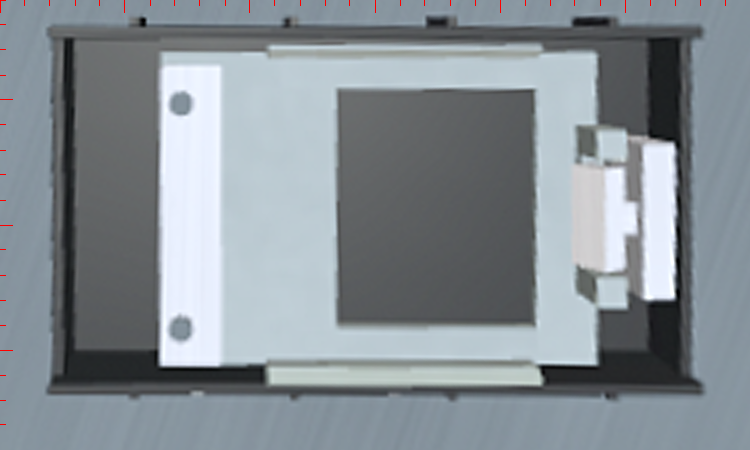

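Run:
```python
from station import bot
import numpy as np,cv2
from ortho import *
o=bot.get_obs();print(o['t'],o['eef_pos'],o['contact_force'])
c=bot.calibration('wrist');im,d=bot.read_camera('wrist')
np.savez('w2.npz',im=im,d=d,**{k:np.array(v) for k,v in c.items()})
print(c['extrinsics'])
z=load('w2');yaw=np.radians(19.5);c=(.5345,.1505)
for h in(.046,.055):
    cv2.imwrite(f'pics/ow2_{int(h*1000)}.png',ortho(z,c,yaw,h,.15,.09,2.5,True))
```

```text
1.775 [0.46973181 0.13998671 0.30013923] [-0.84503182  0.37178855  0.411036  ]
[[ 9.42982274e-01  3.20092361e-01  9.12431462e-02  4.47234864e-01]
 [ 3.32842117e-01 -9.07470429e-01 -2.56346535e-01  2.07202588e-01]
 [ 7.45889259e-04  2.72099800e-01 -9.62268747e-01  4.27690194e-01]
 [ 0.00000000e+00  0.00000000e+00  0.00000000e+00  1.00000000e+00]]
```

View pics/ow2_55.png

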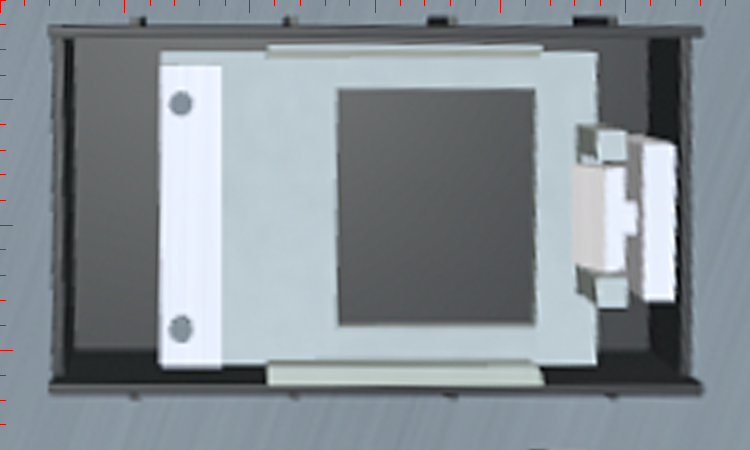

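Run:
```python
from ortho import *
z=load('w2');d=z['d'];v,u=np.mgrid[0:400,0:640]
dx,dy=u-z['cx'],v-z['cy'];r=np.hypot(dx,dy);th=r/z['fx'];k=np.tan(th)/np.maximum(r,1e-9)
p=np.stack([dx*k*d,dy*k*d,d],-1);E=z['extrinsics'];W=p@E[:3,:3].T+E[:3,3]
yaw=np.radians(19.5);c=np.array([.5345,.1505]);Rm=np.array([[np.cos(yaw),np.sin(yaw)],[-np.sin(yaw),np.cos(yaw)]])
B=(W[...,:2]-c)@Rm.T;h=W[...,2]
for nm,(a,b,e,f) in dict(lip=(-.085,-.063,-.05,.05),seat=(-.055,-.02,-.04,.04),tableL=(-.1,.1,.1,.13),tableR=(-.1,.1,-.11,-.095),tabFar=(.15,.2,-.05,.05),tabN=(-.2,-.15,-.05,.05)).items():
    m=(B[...,0]>a)&(B[...,0]<b)&(B[...,1]>e)&(B[...,1]<f)&(d>0);print(nm,m.sum(),np.median(h[m]),h[m].std())
# lip extents
m=(h>.0505)&(h<.060)&(B[...,0]<-.05)&(B[...,0]>-.1);q=B[m];print(q.min(0),q.max(0),np.percentile(q,[2,98],0),cv2.minAreaRect((q*1000).astype(np.float32)))
m=(h>.042)&(h<.07)&(abs(B[...,0])<.15)&(abs(B[...,1])<.1);q=B[m];print(q.min(0),q.max(0))
# base circle
for n in['top0','side0']:
    z=load(n);W=cloud(z);B2=(W[...,:2]-c)@Rm.T;hh=W[...,2]
    m=(hh>.049)&(hh<.062)&(B2[...,0]<-.05)&(B2[...,0]>-.1)&(abs(B2[...,1])<.08)
    q=B2[m];print(n,q.min(0),q.max(0),q.mean(0),cv2.minAreaRect((q*1000).astype(np.float32)))
    for a,b,e,f in[(-.085,-.063,-.05,.05),(-.055,-.02,-.04,.04)]:
        m=(B2[...,0]>a)&(B2[...,0]<b)&(B2[...,1]>e)&(B2[...,1]<f);print(np.median(hh[m]))
```

```text
lip 7681 0.37419515823881727 0.12444782340258295
seat 11189 0.36956770328689365 0.1187387752381056
tableL 3011 -0.0010924756700612659 0.0008530572798212332
tableR 1153 -0.0008728828610325978 0.0008108511749738888
tabFar 1549 -0.0008465155300187432 0.0008094823146049715
tabN 2250 -0.0010707774312842255 0.0008196621136047522
[-0.08539771 -0.05517666] [-0.06234365  0.06325502] [[-0.08488877 -0.05260414]
 [-0.06237834  0.06184046]] ((-73.87451171875, 4.032978057861328), (118.43192291259766, 22.992204666137695), 89.96522521972656)
[-0.1330682  -0.07301442] [0.1371831  0.08035052]
top0 [-0.08782013 -0.07380331] [-0.0602856   0.07281899] [-0.0757987   0.00149606] ((-74.55829620361328, -0.3822784423828125), (146.6270294189453, 27.368961334228516), 89.53994750976562)
0.054775386865524966
0.039512780633771394
side0 [-0.08793285 -0.06009799] [-0.06217166  0.06375319] [-0.07595465 -0.00245533] ((-75.04615783691406, 1.8294677734375), (25.67833137512207, 123.8330307006836), 0.06049731373786926)
0.05133290803259721
0.036901333432564576
```

```bash
python3 -c "
from plan import *
rows([.49,-.205,.22],target(25.2))"
```

```text
dist 0.3563 rot [-0.   -0.03 -5.58] n 7
[[-0.0476, -0.0139, 0.0114], [-0.0, -0.0, -0.8]]
[[-0.0474, -0.0145, 0.0114], [-0.0, -0.0, -0.8]]
[[-0.0472, -0.0152, 0.0114], [-0.0, -0.0, -0.8]]
[[-0.047, -0.0159, 0.0114], [-0.0, -0.0, -0.8]]
[[-0.0468, -0.0165, 0.0114], [-0.0, -0.0, -0.8]]
[[-0.0465, -0.0172, 0.0114], [-0.0, -0.0, -0.8]]
[[-0.0463, -0.0178, 0.0114], [-0.0, -0.0, -0.8]]
```

```bash
python3 -m crank '[[[-0.0476,-0.0139,0.0114],[0,0,-0.8],0.07],[[-0.0474,-0.0145,0.0114],[0,0,-0.8],0.07],[[-0.0472,-0.0152,0.0114],[0,0,-0.8],0.07],[[-0.047,-0.0159,0.0114],[0,0,-0.8],0.07],[[-0.0468,-0.0165,0.0114],[0,0,-0.8],0.06],[[-0.0465,-0.0172,0.0114],[0,0,-0.8],0.06],[[-0.0463,-0.0178,0.0114],[0,0,-0.8],0.06],[[0,0,0],[0,0,0],0.06],[[0,0,0],[0,0,0],0.06]]'
python3 - <<'E'
from station import bot
import numpy as np,cv2
from ortho import *
o=bot.get_obs();print(o['t'],o['eef_pos'],o['contact_force'])
c=bot.calibration('wrist');im,d=bot.read_camera('wrist')
np.savez('w3.npz',im=im,d=d,**{k:np.array(v) for k,v in c.items()})
cv2.imwrite('pics/w3.png',im[:,:,::-1])
z=load('w3');yaw=np.radians(25.2);c=(.5003,-.1963)
cv2.imwrite('pics/op.png',np.vstack([ortho(z,c,yaw,h,.1,.08,2.5,True)[:,:] for h in(.016,)]))
cv2.imwrite('pics/op46.png',np.vstack([ortho(z,c,yaw,h,.1,.08,2.5,True)[:,:] for h in(.046,)]))
E
```

```text
t: 2.95
eef_pos: [0.4908, -0.2034, 0.2198]
tool_rot: [-0.001, 0.535, 0.845, 0.0]
contact_force: [0.1, 0.8, 0.6]
gripper_width: 0.701
2.95 [ 0.49077215 -0.20342378  0.21979116] [0.11750677 0.83703754 0.60281192]
```

View pics/w3.png

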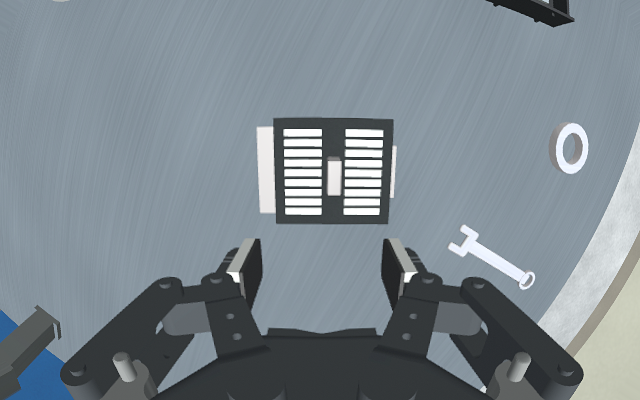

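View pics/op.png

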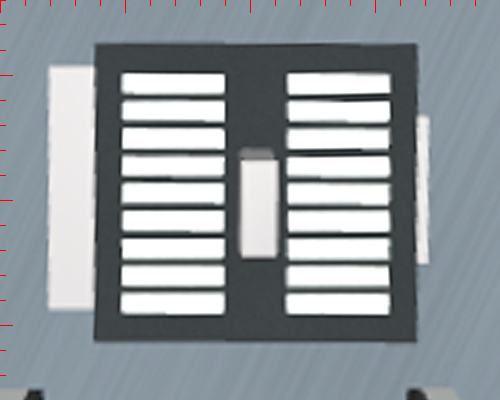

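View pics/op46.png

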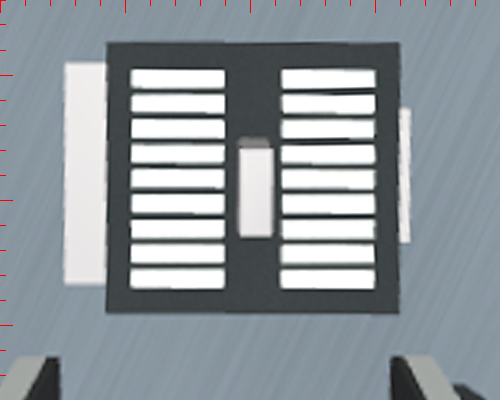

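```bash
python3 -c "
from plan import *
rows([.5007,-.1944,.05],target(25.2))"
```

```text
dist 0.1705 rot [-0.01 -0.05  0.22] n 4
[[0.0009, 0.0031, 0.0425], [-0.0, -0.01, 0.05]]
[[0.0009, 0.0031, 0.0425], [-0.0, -0.01, 0.05]]
[[0.0009, 0.0031, 0.0425], [-0.0, -0.01, 0.05]]
[[0.0009, 0.0031, 0.0425], [-0.0, -0.01, 0.05]]
```

```bash
python3 -m crank '[[[0.0009,0.0031,0.0425],[0,0,0.2],0.05],[[0.0009,0.0031,0.0425],[0,0,0],0.05],[[0.0009,0.0031,0.0425],[0,0,0],0.05],[[0.0009,0.0031,0.0425],[0,0,0],0.05],[[0,0,0],[0,0,0],0.05],[[0,0,0.007],[0,0,0],0.05],[[0,0,0.005],[0,0,0],0.05],[[0,0,0.005],[0,0,0],0.05],[[0,0,0],[0,0,0],0.05]]' 40;  python3 -c "
from plan import *
rows([.5007,-.1944,.033],target(25.2))
print(cur()[0]['contact_force'])"
```

```text
t: 4.12
eef_pos: [0.5, -0.1965, 0.0335]
tool_rot: [0.0, 0.537, 0.844, 0.0]
contact_force: [-1.1, -0.3, -0.6]
gripper_width: 0.587
dist 0.0023 rot [ 0.02 -0.   -0.17] n 1
[[0.0016, 0.0016, 0.0005], [0.02, -0.0, -0.17]]
[-1.08489483 -0.34988781 -0.55012937]
```

```bash
python3 -m crank '[[[0,0,0],[0,0,0],0.03],[[0,0,0],[0,0,0],0.022]]' 40;python3 -m crank '[[[0,0,0],[0,0,0],0.016],[[0,0,0],[0,0,0],0.012]]' 40; python3 -m crank '[[[0,0,0],[0,0,0],0.005],[[0,0,0],[0,0,0],0.005],[[0,0,0],[0,0,0],0.005]]' 50
```

```text
t: 4.38
eef_pos: [0.5, -0.1966, 0.0335]
tool_rot: [0.0, 0.537, 0.844, 0.0]
contact_force: [-0.8, 0.0, 0.5]
gripper_width: 0.259
t: 4.62
eef_pos: [0.5002, -0.1966, 0.0335]
tool_rot: [0.0, 0.537, 0.844, 0.0]
contact_force: [-0.1, -0.6, 2.6]
gripper_width: 0.159
t: 5.0
eef_pos: [0.5002, -0.1966, 0.0335]
tool_rot: [0.0, 0.537, 0.844, 0.0]
contact_force: [-1.5, 0.1, 4.5]
gripper_width: 0.154
```

```bash
python3 -m crank '[[[0,0,-0.002],[0,0,0],0.005],[[0,0,-0.01],[0,0,0],0.005],[[0,0,-0.03],[0,0,0],0.005],[[0,0,-0.04],[0,0,0],0.005],[[0,0,-0.04],[0,0,0],0.005],[[0,0,-0.04],[0,0,0],0.005],[[0,0,-0.01],[0,0,0],0.005],[[0,0,0],[0,0,0],0.005],[[0,0,0],[0,0,0],0.005]]' 60
python3 - <<'E'
from station import bot
import numpy as np,cv2
from ortho import *
o=bot.get_obs();print(o['t'],o['eef_pos'],o['contact_force'],o['torque'])
c=bot.calibration('wrist');im,d=bot.read_camera('wrist')
np.savez('w4.npz',im=im,d=d,**{k:np.array(v) for k,v in c.items()})
cv2.imwrite('pics/w4.png',im[:,:,::-1])
E
```

```text
t: 6.12
eef_pos: [0.499, -0.196, 0.2039]
tool_rot: [-0.001, 0.537, 0.844, -0.0]
contact_force: [-0.1, -0.7, -1.9]
gripper_width: 0.148
6.125 [ 0.49899143 -0.19601883  0.20388576] [-0.05003714 -0.7086645  -1.93229407] [ 0.01999021 -0.02666336  0.04932194]
```

View pics/w4.png

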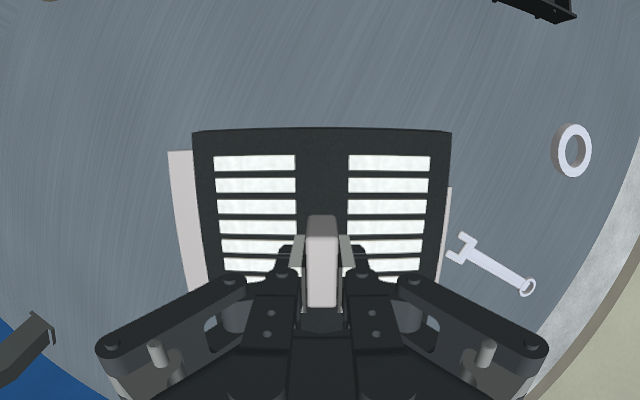

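```bash
cat > cap.py <<'E'
from station import bot
import numpy as np,cv2,sys
from h import *
def cap(name,cam='wrist'):
    c=bot.calibration(cam);im,d=bot.read_camera(cam)
    np.savez(name+'.npz',im=im,d=d,**{k:np.array(v) for k,v in c.items()})
    cv2.imwrite(f'pics/{name}.png',im[:,:,::-1])
    return load(name)
E
python3 - <<'E'
from ortho import *
from plan import *
z=load('w4');o,p,A=cur()
hy=A.as_matrix()[:,1];print('tool y yaw',np.degrees(np.arctan2(hy[1],hy[0])))
yaw=np.arctan2(hy[1],hy[0])
for h in (.016,):
    cv2.imwrite('pics/oh.png',ortho(z,p[:2],yaw,p[2]-.0335+h,.1,.08,3.5,True))
E
```

```text
tool y yaw 25.041485316398933
```

View pics/oh.png

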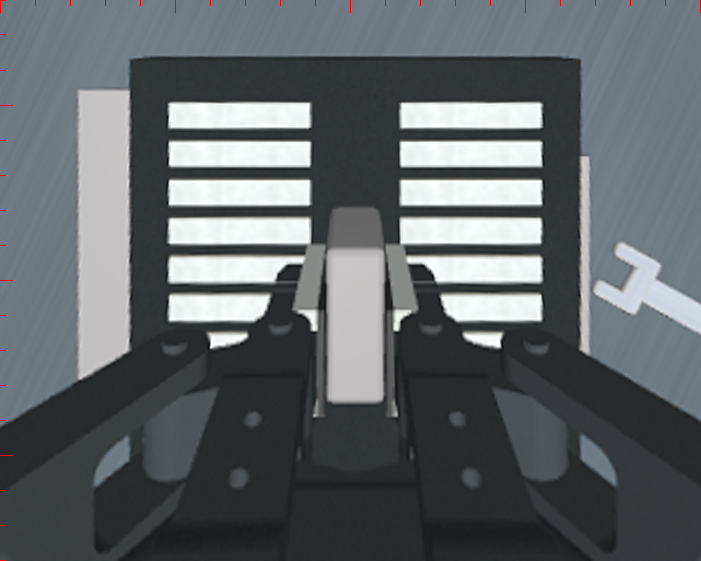

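```bash
cat >> plan.py <<'E'
BC=np.array([.5345,.1505]);BY=np.radians(19.5)
def b2w(x,y,z):
    c,s=np.cos(BY),np.sin(BY);return np.array([BC[0]+c*x-s*y,BC[1]+s*x+c*y,z])
def w2b(p):
    d=p[:2]-BC;c,s=np.cos(BY),np.sin(BY);return np.array([c*d[0]+s*d[1],-s*d[0]+c*d[1],p[2]])
TIP=np.array([0,-.085,.0335]);FREE=np.array([0,.071,.0335])
def tippose(bx,by,bz,tilt,yaw=19.5):
    T=target(yaw,tilt);return b2w(bx,by,bz)-T.apply(TIP),T
def rep():
    o,p,A=cur();M=A.as_matrix()
    print('t',round(o['t'],3),'tip(box mm)',(w2b(p+A.apply(TIP))*1000).round(2),'free',(w2b(p+A.apply(FREE))*1000).round(2),'tilt',np.degrees(np.arcsin(M[2,1])).round(2),'yaw',np.degrees(np.arctan2(M[1,1],M[0,1])).round(2))
    c,s=np.cos(BY),np.sin(BY);f=o['contact_force'];print('Fbox',np.round([c*f[0]+s*f[1],-s*f[0]+c*f[1],f[2]],2),'M',np.round(o['torque'],2),'w',round(o['gripper_width']*85.4,2))
E
python3 -c "
from plan import *
rep()
p,T=tippose(-.055,.0006,.10,15);print(p)
rows(p,T)"
```

```text
t 6.175 tip(box mm) [-233.87 -323.05  170.53] free [ -78.6  -307.98  170.16] tilt -0.14 yaw 25.04
Fbox [-0.77  0.84 -1.82] M [ 0.    0.05 -0.01] w 12.83
[0.55167567 0.15721873 0.15435813]
dist 0.3607 rot [-15.13  -0.81   5.5 ] n 7
[[0.0425, 0.0282, 0.0071], [-2.16, -0.12, 0.79]]
[[0.0429, 0.0273, 0.008], [-2.16, -0.12, 0.79]]
[[0.0433, 0.0264, 0.009], [-2.16, -0.12, 0.79]]
[[0.0437, 0.0255, 0.0098], [-2.16, -0.12, 0.79]]
[[0.0441, 0.0245, 0.0107], [-2.16, -0.12, 0.79]]
[[0.0444, 0.0235, 0.0115], [-2.16, -0.12, 0.79]]
[[0.0447, 0.0224, 0.0123], [-2.16, -0.12, 0.79]]
```

```bash
python3 -m crank '[[[0.0425,0.0282,0.0071],[-2.16,-0.12,0.79],0.005],[[0.0429,0.0273,0.008],[-2.16,-0.12,0.79],0.005],[[0.0433,0.0264,0.009],[-2.16,-0.12,0.79],0.005],[[0.0437,0.0255,0.0098],[-2.16,-0.12,0.79],0.005],[[0.0441,0.0245,0.0107],[-2.16,-0.12,0.79],0.005],[[0.0444,0.0235,0.0115],[-2.16,-0.12,0.79],0.005],[[0.0447,0.0224,0.0123],[-2.16,-0.12,0.79],0.005],[[0,0,0],[0,0,0],0.005],[[0,0,0],[0,0,0],0.005],[[0,0,0],[0,0,0],0.005]]' 60
python3 - <<'E'
from plan import *
rep()
from cap import cap
cap('w5');cap('s5','side')
p,T=tippose(-.055,.0006,.06,15)
rows(p,T)
E
```

```text
t: 7.42
eef_pos: [0.5529, 0.1549, 0.1555]
tool_rot: [0.077, 0.573, 0.809, 0.106]
contact_force: [0.4, 0.3, -1.7]
gripper_width: 0.154
t 7.425 tip(box mm) [-54.54  -1.87 100.99] free [ 96.08  -2.24 141.58] tilt 15.08 yaw 19.36
Fbox [ 0.52  0.16 -1.73] M [-0.13  0.4  -0.01] w 13.18
dist 0.0415 rot [ 0.13  0.15 -0.13] n 1
[[0.0024, -0.0115, 0.0398], [0.13, 0.15, -0.13]]
```

View pics/w5.png

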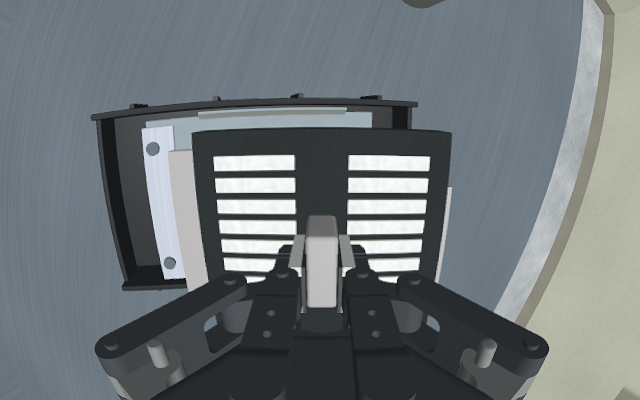

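View pics/s5.png

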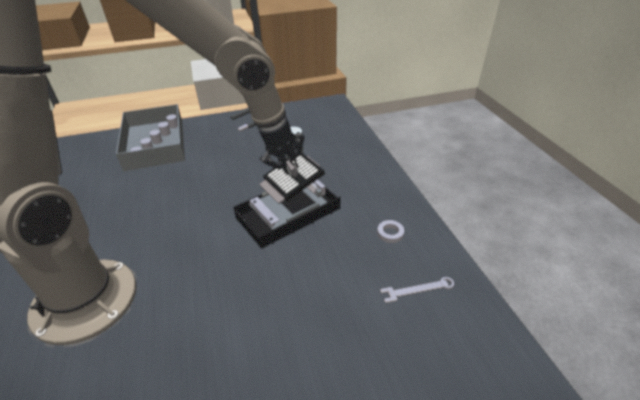

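Run:
```python
from ortho import *
from plan import *
z=load('w5')
E=z['extrinsics']
def ray(u,v,h):
    dx,dy=u-z['cx'],v-z['cy'];r=np.hypot(dx,dy);th=r/z['fx']
    d=np.array([np.sin(th)*dx/r,np.sin(th)*dy/r,np.cos(th)]);d=E[:3,:3]@d
    t=(h-E[2,3])/d[2];return E[:3,3]+t*d
for u,v in((152.5,149),(169.5,263.5)):print(w2b(ray(u,v,.055))*1000)
for u,v in((142,128),(164,280)):print('corner',w2b(ray(u,v,.055))*1000)
o,p,A=cur();print('tcp',w2b(p)*1000)
cv2.imwrite('pics/o5.png',ortho(z,BC,BY,.055,.15,.09,2.5,True))
# panel edge points in hand: tongue front edge corners
def rayplane(u,v,zl): # plane tool-z = zl
    dx,dy=u-z['cx'],v-z['cy'];r=np.hypot(dx,dy);th=r/z['fx']
    d=np.array([np.sin(th)*dx/r,np.sin(th)*dy/r,np.cos(th)]);d=E[:3,:3]@d
    n=A.as_matrix()[:,2];t=(zl-(E[:3,3]-p)@n)/(d@n);return A.inv().apply(E[:3,3]+t*d-p)
for u,v,zl in((193,130,.0175),(451,131.5,.0175),(168.5,151,.0275),(322,127,.0175)):print('tool',rayplane(u,v,zl)*1000, 'expect core corner (60,-65),(60,65), tongue corner (50,-85)')
```

```text
[-77.86394599  48.48662148  55.        ]
[-78.00009947 -42.03500193  55.        ]
corner [-84.79489113  64.31150116  55.        ]
corner [-85.99081221 -56.8532126   55.        ]
tcp [ 19.12223424  -1.7275426  155.77981127]
tool [ 64.07289838 -62.48324293  17.5       ] expect core corner (60,-65),(60,65), tongue corner (50,-85)
tool [63.3607765  64.33919689 17.5       ] expect core corner (60,-65),(60,65), tongue corner (50,-85)
tool [ 53.08749793 -82.70207281  27.5       ] expect core corner (60,-65),(60,65), tongue corner (50,-85)
tool [63.56005996  0.85491925 17.5       ] expect core corner (60,-65),(60,65), tongue corner (50,-85)
```

View pics/o5.png

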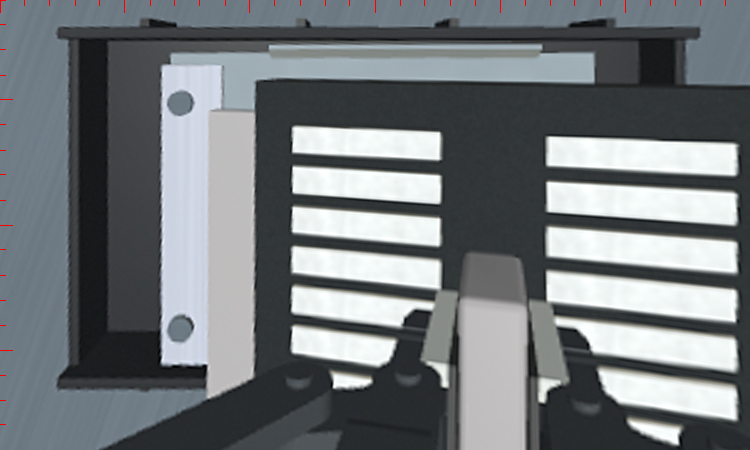

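```bash
python3 -m crank '[[[0.001,-0.0056,0.0195],[0.06,0.07,-0.06],0.005],[[0.001,-0.0056,0.0195],[0.06,0.07,-0.06],0.005],[[0,0,0],[0,0,0],0.005],[[0,0,0],[0,0,0],0.005]]' 60
python3 - <<'E'
from plan import *
rep()
p,T=tippose(-.055,.000,.046,15)
rows(p,T)
E
```

```text
t: 8.02
eef_pos: [0.5523, 0.1578, 0.1159]
tool_rot: [0.076, 0.572, 0.81, 0.107]
contact_force: [0.1, -0.5, -0.9]
gripper_width: 0.152
t 8.025 tip(box mm) [-54.15   0.86  61.48] free [ 96.49   0.99 102.05] tilt 15.07 yaw 19.55
Fbox [-0.02 -0.47 -0.87] M [-0.18  0.36  0.  ] w 12.94
dist 0.0156 rot [ 0.07 -0.01  0.05] n 1
[[-0.0009, -0.0048, 0.0148], [0.07, -0.01, 0.05]]
```

```bash
python3 -m crank '[[[-0.0009,-0.0024,0.0074],[0,0,0],0.005],[[0,-0.0024,0.0074],[0,0,0],0.005],[[0,0,0],[0,0,0],0.005],[[0,0,0],[0,0,0],0.005]]' 60; python3 -c "
from plan import *
rep()"
python3 -m crank '[[[0,-0.00052,0.0019],[0,0,0],0.005],[[0,0,0],[0,0,0],0.005]]' ; python3 -c "
from plan import *
rep()"
python3 -m crank '[[[0,-0.00039,0.00145],[0,0,0],0.005],[[0,0,0],[0,0,0],0.005]]' ; python3 -c "
from plan import *
rep()"
```

```text
t: 8.52
eef_pos: [0.5513, 0.1571, 0.0996]
tool_rot: [0.075, 0.571, 0.81, 0.107]
contact_force: [-1.2, -0.5, -1.0]
gripper_width: 0.152
t 8.525 tip(box mm) [-55.38   0.52  45.26] free [95.3   0.8  85.68] tilt 15.01 yaw 19.61
Fbox [-1.28 -0.12 -1.04] M [-0.11  0.33  0.05] w 12.97
t: 8.78
eef_pos: [0.5512, 0.1572, 0.0976]
tool_rot: [0.075, 0.571, 0.81, 0.107]
contact_force: [0.1, -0.2, -1.2]
gripper_width: 0.153
t 8.775 tip(box mm) [-55.45   0.64  43.26] free [95.23  0.95 83.67] tilt 15.01 yaw 19.62
Fbox [ 0.   -0.26 -1.23] M [-0.14  0.35 -0.03] w 13.07
t: 9.02
eef_pos: [0.5512, 0.1572, 0.0961]
tool_rot: [0.075, 0.571, 0.81, 0.107]
contact_force: [-0.4, -0.4, -1.4]
gripper_width: 0.152
t 9.025 tip(box mm) [-55.48   0.63  41.72] free [95.19  0.93 82.11] tilt 15.01 yaw 19.61
Fbox [-0.55 -0.25 -1.41] M [-0.11  0.37  0.01] w 12.95
```

```bash
for i in 1 2 3; do python3 -m crank '[[[0,-0.00018,0.00068],[0,0,0],0.005],[[0,0,0],[0,0,0],0.005]]' >/dev/null; python3 -c "
from plan import *
rep()"; done
```

```text
t 9.275 tip(box mm) [-55.45   0.59  41.08] free [95.23  0.89 81.49] tilt 15.01 yaw 19.61
Fbox [ 0.33 -0.18 -1.22] M [-0.13  0.4   0.  ] w 12.88
t 9.525 tip(box mm) [-55.47   0.61  40.34] free [95.2   0.92 80.75] tilt 15.01 yaw 19.62
Fbox [ 0.02  0.34 -0.74] M [-0.12  0.31  0.04] w 13.0
t 9.775 tip(box mm) [-55.25   0.6   39.8 ] free [95.41  0.89 80.26] tilt 15.03 yaw 19.61
Fbox [ 0.51  0.33 -0.61] M [-0.11  0.42  0.01] w 13.18
```

```bash
python3 -m crank '[[[0,-0.00018,0.00068],[0,0,0],0.005],[[0,0,0],[0,0,0],0.005]]' >/dev/null; python3 -c "
from plan import *
rep()"
python3 -m crank '[[[0,-0.00018,0.00068],[0,0,0],0.005],[[0,0,0],[0,0,0],0.005]]' >/dev/null; python3 -c "
from plan import *
rep()"
```

```text
t 10.025 tip(box mm) [-54.95   0.6   39.39] free [95.69  0.88 79.93] tilt 15.06 yaw 19.61
Fbox [-0.45  0.93  4.66] M [-0.24  0.68  0.03] w 12.95
t 10.275 tip(box mm) [-54.68   0.6   39.  ] free [95.94  0.87 79.62] tilt 15.09 yaw 19.6
Fbox [-1.96  0.05  8.72] M [-0.32  0.92 -0.03] w 12.86
```

```bash
python3 -m crank '[[[0,0.0005,-0.0018],[0,0,0],0.005],[[0,0,0],[0,0,0],0.005],[[0,-0.0029,-0.00078],[0,0,0],0.005],[[0,-0.0029,-0.00078],[0,0,0],0.005],[[0,0,0],[0,0,0],0.005]]' >/dev/null; python3 -c "
from plan import *
rep()"
python3 -m crank '[[[0,-0.0019,-0.00052],[0,0,0],0.005],[[0,-0.0019,-0.00052],[0,0,0],0.005],[[0,0,0],[0,0,0],0.005]]' >/dev/null; python3 -c "
from plan import *
rep()"
```

```text
t 10.9 tip(box mm) [-61.96   0.58  40.03] free [88.74  0.87 80.35] tilt 14.98 yaw 19.61
Fbox [-0.25  0.28 -1.81] M [-0.11  0.35  0.03] w 12.87
t 11.275 tip(box mm) [-65.58   0.59  40.15] free [85.1   0.89 80.53] tilt 15.0 yaw 19.61
Fbox [ 0.13  0.69 -1.78] M [-0.14  0.34 -0.01] w 13.24
```

```bash
python3 -m crank '[[[0,-0.0019,-0.0005],[0,0,0],0.005],[[0,0,0],[0,0,0],0.005]]' >/dev/null; python3 -c "
from plan import *
rep()"
python3 -m crank '[[[0,-0.0019,-0.0005],[0,0,0],0.005],[[0,0,0],[0,0,0],0.005]]' >/dev/null; python3 -c "
from plan import *
rep()"
python3 -m crank '[[[0,-0.001,-0.00027],[0,0,0],0.005],[[0,0,0],[0,0,0],0.005]]' >/dev/null; python3 -c "
from plan import *
rep()"
python3 -m crank '[[[0,-0.001,-0.00027],[0,0,0],0.005],[[0,0,0],[0,0,0],0.005]]' >/dev/null; python3 -c "
from plan import *
rep()"
```

```text
t 11.525 tip(box mm) [-67.48   0.55  40.16] free [83.2   0.85 80.56] tilt 15.01 yaw 19.61
Fbox [ 0.19 -0.93 -1.03] M [-0.17  0.3   0.02] w 12.82
t 11.775 tip(box mm) [-69.49   0.55  40.12] free [81.19  0.83 80.51] tilt 15.0 yaw 19.61
Fbox [-0.07 -0.28 -1.18] M [-0.13  0.31 -0.04] w 12.93
t 12.025 tip(box mm) [-70.37   0.54  40.15] free [80.3   0.83 80.56] tilt 15.01 yaw 19.61
Fbox [ 0.45  0.28 -1.55] M [-0.16  0.33 -0.01] w 13.04
t 12.275 tip(box mm) [-71.46   0.57  40.14] free [79.22  0.85 80.54] tilt 15.01 yaw 19.61
Fbox [ 0.74 -0.3  -1.03] M [-0.14  0.39  0.03] w 12.92
```

```bash
python3 -m crank '[[[0,-0.0007,-0.00019],[0,0,0],0.005],[[0,0,0],[0,0,0],0.005]]' >/dev/null; python3 -c "
from plan import *
rep()"
python3 -m crank '[[[0,-0.0007,-0.00019],[0,0,0],0.005],[[0,0,0],[0,0,0],0.005]]' >/dev/null; python3 -c "
from plan import *
rep()"
python3 -m crank '[[[0,-0.0007,-0.00019],[0,0,0],0.005],[[0,0,0],[0,0,0],0.005]]' >/dev/null; python3 -c "
from plan import *
rep()"
```

```text
t 12.525 tip(box mm) [-72.12   0.54  40.15] free [78.56  0.83 80.56] tilt 15.01 yaw 19.61
Fbox [-0.05  0.45 -1.57] M [-0.14  0.34  0.02] w 13.33
t 12.775 tip(box mm) [-72.9    0.55  40.14] free [77.78  0.86 80.55] tilt 15.01 yaw 19.62
Fbox [ 0.01  0.34 -1.85] M [-0.12  0.42  0.  ] w 12.66
t 13.025 tip(box mm) [-73.47   0.53  40.2 ] free [77.2   0.82 80.65] tilt 15.03 yaw 19.61
Fbox [-0.04  0.16 -1.08] M [-0.06  0.33 -0.05] w 13.02
```

```bash
python3 -m crank '[[[0,-0.0007,-0.00019],[0,0,0],0.005],[[0,0,0],[0,0,0],0.005]]' >/dev/null; python3 -c "
from plan import *
rep()"
python3 -m crank '[[[0,-0.0005,-0.00013],[0,0,0],0.005],[[0,0,0],[0,0,0],0.005]]' >/dev/null; python3 -c "
from plan import *
rep()"
```

```text
t 13.275 tip(box mm) [-73.86   0.56  40.28] free [76.79  0.86 80.81] tilt 15.06 yaw 19.61
Fbox [ 0.8  -0.34 -1.42] M [-0.03  0.07 -0.08] w 13.26
t 13.525 tip(box mm) [-74.21   0.49  40.33] free [76.42  0.78 80.9 ] tilt 15.08 yaw 19.61
Fbox [ 1.35 -0.21 -1.72] M [ 0.   -0.24 -0.04] w 12.68
```

```bash
python3 -m crank '[[[0,0,0],[0,0,0],0.005]]' >/dev/null; python3 -c "
from plan import *
rep()"
python3 -m crank '[[[0,0,0],[0,0,0],0.005]]' >/dev/null; python3 -c "
from plan import *
rep()"
```

```text
t 13.65 tip(box mm) [-74.24   0.53  40.32] free [76.39  0.83 80.87] tilt 15.07 yaw 19.61
Fbox [ 2.99  0.57 -2.2 ] M [ 0.06 -0.26 -0.06] w 12.64
t 13.775 tip(box mm) [-74.34   0.54  40.29] free [76.31  0.83 80.81] tilt 15.06 yaw 19.61
Fbox [ 2.25 -0.74 -2.61] M [ 0.11 -0.23 -0.02] w 13.0
```

```bash
python3 -m crank '[[[0,0.00067,0.0015],[1,0,0],0.005],[[0,0.00067,0.0015],[1,0,0],0.005],[[0,0.00067,0.0015],[1,0,0],0.005],[[0,0,0],[0,0,0],0.005]]' >/dev/null; python3 -c "
from plan import *
rep()"
python3 -m crank '[[[0,0.00067,0.0015],[1,0,0],0.005],[[0,0.00067,0.0015],[1,0,0],0.005],[[0,0.00067,0.0015],[1,0,0],0.005],[[0,0,0],[0,0,0],0.005]]' >/dev/null; python3 -c "
from plan import *
rep()"
```

```text
t 14.275 tip(box mm) [-74.4    0.55  40.04] free [78.2   0.88 72.38] tilt 11.97 yaw 19.63
Fbox [ 2.09  0.18 -0.4 ] M [ 0.08 -0.15 -0.01] w 13.01
t 14.775 tip(box mm) [-74.35   0.62  40.02] free [79.75  0.97 64.28] tilt 8.95 yaw 19.63
Fbox [ 0.88  0.34 -1.57] M [ 0.13  0.   -0.06] w 13.19
```

```bash
python3 -m crank '[[[0,0.00067,0.0015],[1,0,0],0.005],[[0,0.00067,0.0015],[1,0,0],0.005],[[0,0,0],[0,0,0],0.005]]' >/dev/null; python3 -c "
from plan import *
rep()"
python3 -m crank '[[[0,0.00063,0.0015],[1,0,0],0.005],[[0,0,0],[0,0,0],0.005]]' >/dev/null; python3 -c "
from plan import *
rep()"
```

```text
t 15.15 tip(box mm) [-74.11   0.6   40.04] free [80.74  0.96 58.92] tilt 6.95 yaw 19.63
Fbox [-0.01 -1.01 -1.69] M [-0.04  0.16 -0.02] w 13.11
t 15.4 tip(box mm) [-73.86   0.57  40.14] free [81.29  0.91 56.4 ] tilt 5.98 yaw 19.63
Fbox [ 0.14  0.78 -1.39] M [-0.04  0.17  0.  ] w 12.68
```

Now the catch should engage; go in half-degree steps.

```bash
python3 -m crank '[[[0,0.00029,0.00078],[0.5,0,0],0.005],[[0,0,0],[0,0,0],0.005]]' >/dev/null; python3 -c "
from plan import *
rep()"
python3 -m crank '[[[0,0.00029,0.00078],[0.5,0,0],0.005],[[0,0,0],[0,0,0],0.005]]' >/dev/null; python3 -c "
from plan import *
rep()"
python3 -m crank '[[[0,0.00029,0.00078],[0.5,0,0],0.005],[[0,0,0],[0,0,0],0.005]]' >/dev/null; python3 -c "
from plan import *
rep()"
```

```text
t 15.65 tip(box mm) [-74.24   0.53  40.1 ] free [81.05  0.84 54.96] tilt 5.47 yaw 19.61
Fbox [-1.16 -0.33 -0.2 ] M [-0.1   0.24 -0.05] w 13.11
t 15.9 tip(box mm) [-73.89   0.51  40.18] free [81.52  0.81 53.79] tilt 5.0 yaw 19.61
Fbox [-0.72 -0.58 -1.43] M [-0.14  0.29  0.04] w 13.22
t 16.15 tip(box mm) [-73.77   0.52  40.11] free [81.75  0.82 52.38] tilt 4.51 yaw 19.61
Fbox [-0.57 -0.27  0.29] M [-0.07  0.2   0.01] w 12.79
```

```bash
python3 -m crank '[[[0,0.00029,0.00078],[0.5,0,0],0.005],[[0,0,0],[0,0,0],0.005]]' >/dev/null; python3 -c "
from plan import *
rep()"
python3 -m crank '[[[0,0.00029,0.00078],[0.5,0,0],0.005],[[0,0,0],[0,0,0],0.005]]' >/dev/null; python3 -c "
from plan import *
rep()"
python3 -m crank '[[[0,0.00029,0.00078],[0.5,0,0],0.005],[[0,0,0],[0,0,0],0.005]]' >/dev/null; python3 -c "
from plan import *
rep()"
```

```text
t 16.4 tip(box mm) [-73.97   0.59  39.98] free [81.65  0.91 50.82] tilt 3.98 yaw 19.62
Fbox [-1.33  0.15  0.02] M [-0.16  0.37 -0.02] w 13.16
t 16.65 tip(box mm) [-74.05   0.56  39.93] free [81.66  0.88 49.39] tilt 3.48 yaw 19.62
Fbox [-2.15 -0.08 -0.84] M [-0.16  0.48  0.03] w 12.95
t 16.9 tip(box mm) [-73.93   0.58  39.93] free [81.85  0.9  48.06] tilt 2.99 yaw 19.62
Fbox [-0.89 -0.48 -0.02] M [-0.17  0.43 -0.  ] w 13.12
```

```bash
python3 -m crank '[[[0,0.00029,0.00078],[0.5,0,0],0.005],[[0,0,0],[0,0,0],0.005]]' >/dev/null; python3 -c "
from plan import *
rep()"
python3 -m crank '[[[0,0.00029,0.00078],[0.5,0,0],0.005],[[0,0,0],[0,0,0],0.005]]' >/dev/null; python3 -c "
from plan import *
rep()"
python3 -m crank '[[[0,0.00029,0.00078],[0.5,0,0],0.005],[[0,0,0],[0,0,0],0.005]]' >/dev/null; python3 -c "
from plan import *
rep()"
```

```text
t 17.15 tip(box mm) [-73.81   0.57  39.91] free [82.04  0.88 46.72] tilt 2.5 yaw 19.61
Fbox [-1.52  0.1   0.02] M [-0.15  0.47 -0.02] w 13.01
t 17.4 tip(box mm) [-73.77   0.58  39.92] free [82.14  0.9  45.39] tilt 2.01 yaw 19.62
Fbox [-2.    0.31 -1.08] M [-0.16  0.45  0.02] w 13.0
t 17.65 tip(box mm) [-73.78   0.52  39.89] free [82.16  0.84 43.99] tilt 1.5 yaw 19.62
Fbox [-1.95  0.34  0.21] M [-0.11  0.49  0.  ] w 12.93
```

```bash
python3 -m crank '[[[0,0.00029,0.00078],[0.5,0,0],0.005],[[0,0,0],[0,0,0],0.005]]' >/dev/null; python3 -c "
from plan import *
rep()"
python3 -m crank '[[[0,0.00029,0.00078],[0.5,0,0],0.005],[[0,0,0],[0,0,0],0.005]]' >/dev/null; python3 -c "
from plan import *
rep()"
python3 -m crank '[[[0,0.00029,0.00078],[0.5,0,0],0.005],[[0,0,0],[0,0,0],0.005]]' >/dev/null; python3 -c "
from plan import *
rep()"
```

```text
t 17.9 tip(box mm) [-73.85   0.55  39.74] free [82.13  0.87 42.45] tilt 0.99 yaw 19.62
Fbox [-1.36 -0.23 -1.07] M [-0.15  0.51  0.  ] w 13.04
t 18.15 tip(box mm) [-73.42   0.59  39.87] free [82.57  0.92 41.35] tilt 0.54 yaw 19.62
Fbox [-0.53 -0.28  0.22] M [-0.09  0.26 -0.  ] w 13.06
t 18.4 tip(box mm) [-73.51   0.57  40.04] free [82.49  0.88 40.13] tilt 0.03 yaw 19.61
Fbox [-1.66  0.14  4.23] M [-0.03  0.35  0.01] w 12.77
```

Run:
```python
from cap import *
z=cap('w6');z=cap('s6','side')
cv2.imwrite('pics/s6c.png',cv2.resize(z['im'][150:260,215:355,::-1],None,fx=5,fy=5,interpolation=2))
```

```text
(no output)
```

View pics/w6.png

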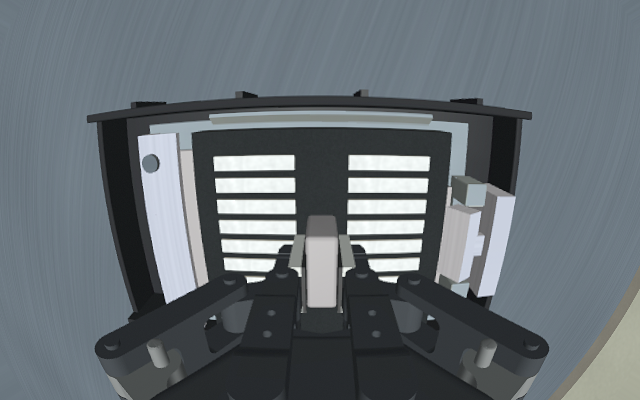

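View pics/s6c.png

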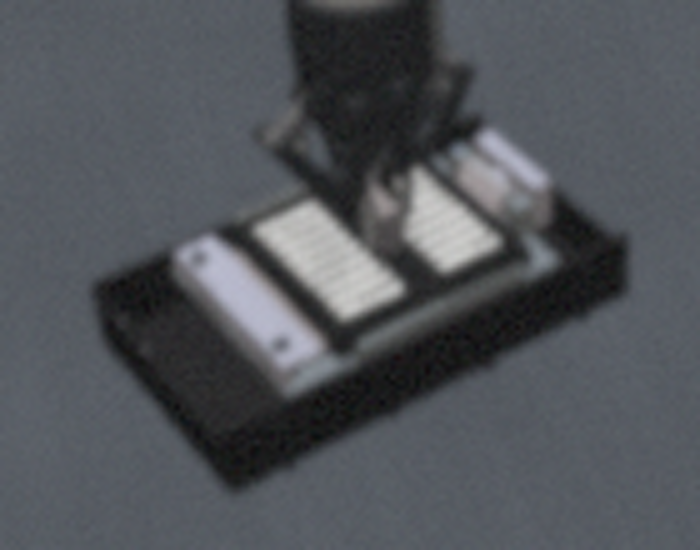

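```bash
python3 -m crank '[[[0,0,-0.0004],[0,0,0],0.005],[[0,0,0],[0,0,0],0.005]]' ;python3 -c "
from plan import *
rep()"; python3 -m crank '[[[0,0,0],[0,0,0],0.018],[[0,0,0],[0,0,0],0.022],[[0,0,0],[0,0,0],0.03],[[0,0,0],[0,0,0],0.03]]' ; python3 -m crank '[[[0,0,-0.02],[0,0,0],0.03],[[0,0,-0.04],[0,0,0],0.03],[[0,0,-0.05],[0,0,0],0.03],[[0.0,0,-0.03],[0,0,0],0.01],[[0,0,0],[0,0,0],0.01],[[0,0,0],[0,0,0],0.0]]'
python3 - <<'E'
from plan import *
rep()
from cap import *
z=cap('w7')
E
```

```text
t: 18.75
eef_pos: [0.5448, 0.1549, 0.0736]
tool_rot: [0.0, 0.576, 0.817, 0.0]
contact_force: [-0.3, -0.6, -1.0]
gripper_width: 0.152
t 18.75 tip(box mm) [-73.78   0.56  40.06] free [82.22  0.87 40.15] tilt 0.03 yaw 19.62
Fbox [-0.47 -0.46 -0.98] M [ 0.02 -0.07  0.  ] w 12.97
t: 19.25
eef_pos: [0.5448, 0.1549, 0.0737]
tool_rot: [0.0, 0.576, 0.817, 0.0]
contact_force: [-0.2, -0.8, -0.4]
gripper_width: 0.349
t: 20.0
eef_pos: [0.5443, 0.1549, 0.2139]
tool_rot: [-0.0, 0.576, 0.817, 0.0]
contact_force: [0.6, -0.3, -0.3]
gripper_width: -0.001
t 20.0 tip(box mm) [-74.3    0.68 180.34] free [ 81.7    1.01 180.37] tilt 0.01 yaw 19.62
Fbox [ 0.46 -0.46 -0.26] M [-0.01  0.04 -0.02] w -0.09
```

View pics/w7.png

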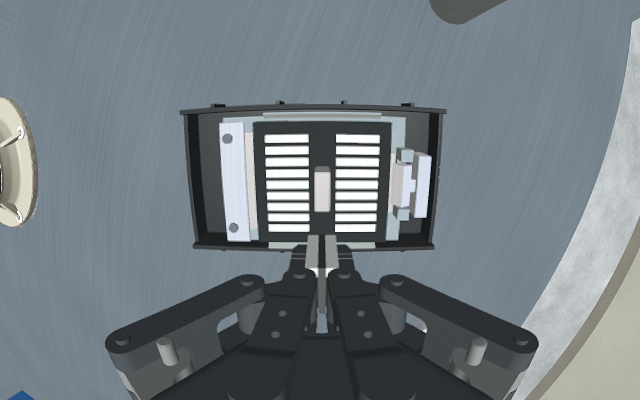

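Run:
```python
from plan import *
from ortho import *
z=load('w7');d=z['d'];v,u=np.mgrid[0:400,0:640]
dx,dy=u-z['cx'],v-z['cy'];r=np.hypot(dx,dy);th=r/z['fx'];k=np.tan(th)/np.maximum(r,1e-9)
p=np.stack([dx*k*d,dy*k*d,d],-1);E=z['extrinsics'];W=p@E[:3,:3].T+E[:3,3]
W[...,:2]-=0
c,s=np.cos(BY),np.sin(BY);D=W[...,:2]-BC;B=np.stack([c*D[...,0]+s*D[...,1]-.002,-s*D[...,0]+c*D[...,1]-.0034],-1);h=W[...,2]
for nm,(a,b,e,f) in dict(coreTongueEdge=(-.052,-.047,-.02,.055),coreFreeEdge=(.070,.075,-.02,.055),flange=(.0775,.0785,-.03,.03),lip=(-.082,-.066,-.02,.05),seat=(-.08,-.06,.063,.066),coreYp=(-.03,.05,.055,.058),coreYm=(-.03,.05,-.058,-.055)).items():
    m=(B[...,0]>a)&(B[...,0]<b)&(B[...,1]>e)&(B[...,1]<f)&(d>0);print(nm,m.sum(),(np.median(h[m])*1000).round(2) if m.sum() else None)
cv2.imwrite('pics/o7.png',ortho(z,b2w(.002,.0034,0)[:2],BY,.0515,.15,.09,2.5,True))
cv2.imwrite('pics/o7z.png',ortho(z,b2w(.082,.0034,0)[:2],BY,.0515,.04,.045,8,True))
```

```text
coreTongueEdge 739 55.97
coreFreeEdge 432 55.09
flange 78 47.3
lip 1106 53.99
seat 64 38.55
coreYp 264 54.88
coreYm 139 54.95
```

View pics/o7.png

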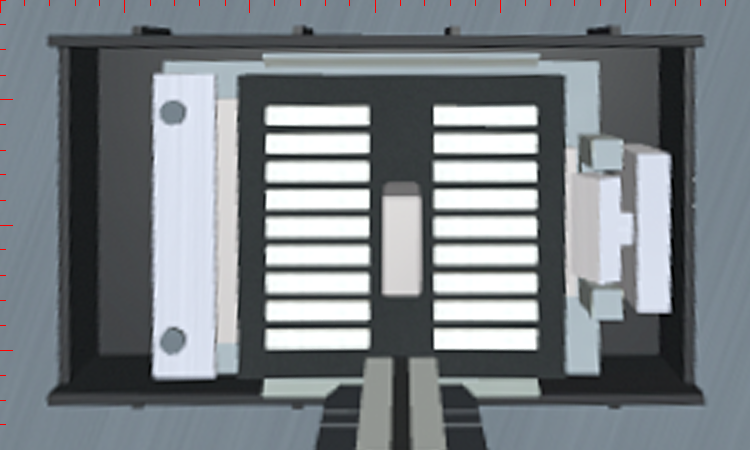

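View pics/o7z.png

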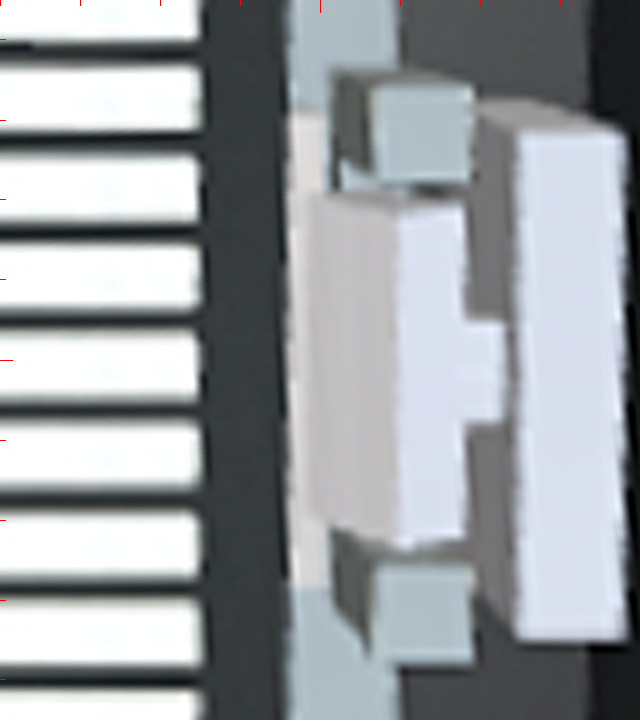

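Run:
```python
from plan import *
from cap import *
z=cap('t8','top');a=load('top0')
df=cv2.absdiff(z['im'],a['im']).max(-1)
for n,(r0,r1,c0,c1) in dict(bearing=(120,158,350,390),wrench=(108,185,428,455),can=(175,212,183,218)).items():print(n,df[r0:r1,c0:c1].max(),df[r0:r1,c0:c1].mean().round(1))
rep()
```

```text
bearing 16 7.6
wrench 17 7.8
can 15 6.2
t 20.1 tip(box mm) [-74.75   0.65 179.57] free [ 81.25   0.96 179.33] tilt -0.09 yaw 19.61
Fbox [-0.56 -0.08 -0.48] M [ 0.03 -0.01  0.02] w 0.2
```

View pics/t8.png

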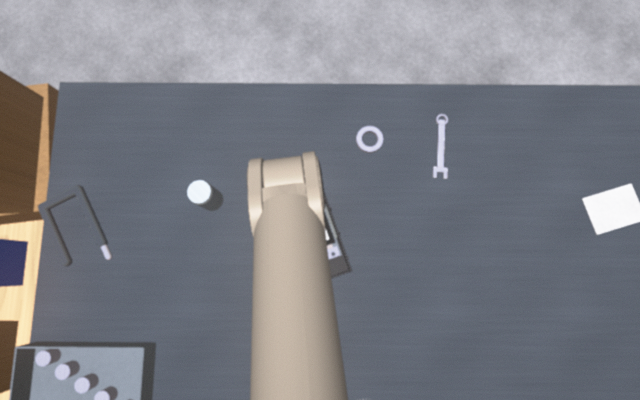

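The top view shows the bearing (370,138), wrench (441,145) and can (200,192) where they were at the start. The arm stands clear above the box, so I'm handing in.

```bash
python3 -c "
from station import bot
print(bot.hand_in())"
```

```text
the job is handed in; nothing more can be done
None
```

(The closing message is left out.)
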